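# Advance the reagent cassettes and close the analyser's cover

### The job

In the analyser's reagent bay, slide the red cassette into the empty green-marked place, then slide the blue cassette into the place the red one left, without lifting either out of the frame; both must end fully in their places and the grey cassette stays where it is. Then push the open smoked cover past upright from behind and let its own weight swing it fully shut: do not carry or press it down. Do not knock over or shift the things standing around, the filter bowl on the bay's ledge included.

Things in the scene. Friction and masses are not known exactly. Their poses are not given: they have to be found in the camera images.
- bay: fixed bay: white deck 176 x 290 mm (its y from -161 to +129), top = sliding floor, 12 mm above the table. Origin on the table under the middle of the sliding frame, z up, yaw within 0.3 rad of the world's. Frame: low aluminium walls, inside 152 x 152 mm round the origin, top 28 mm above the table, 2 x 2 places 76 mm apart, no partitions. Hinge block along +y, ledge with black mat along -y
- port (a point): centre of the empty place at the start, at (-38, -38) mm in the bay's frame, on the sliding floor (12 mm above the table); its floor is marked with a green square
- place_far (a point): centre of the place at (+38, -38) mm in the bay's frame, on the sliding floor; it holds the red or the grey cassette at the start
- place_left (a point): centre of the place at (-38, +38) mm in the bay's frame, on the sliding floor; it holds the other one of the red and the grey cassette at the start
- place_diag (a point): centre of the place at (+38, +38) mm in the bay's frame, on the sliding floor; it holds the blue cassette at the start
- red_cassette: loose red cassette 71 x 71 x 26 mm, about 0.22 kg, slippery body (friction 0.25), square with the bay; origin at the centre of its underside, z up. A white screw cap, 30 mm across and 20 mm high (26 to 46 mm above the underside), stands on the middle of its top: push or pinch it there. About 2.5 mm of play to each side in its place
- blue_cassette: the same cassette in blue
- grey_cassette: the same cassette in grey; it is to stay in its place
- cover (a joint): angle of the smoked cover, rad: 0 = shut (level), 1.57 = upright, 2.05 = its stop, leaning back to the bay's +y side, where it rests at the start. It weighs 0.32 kg. Below about 1.6 it falls shut by its own weight in about 3 s, slowed by a damper; above about 1.75 it falls back. 1 to 3 N near its free edge moves it
- cover_hinge (a point): middle of the hinge line, at (0, 120, 66) mm in the bay's frame, running along the bay's x. Cover: panel 176 mm along the hinge, 204 mm from hinge to free edge, outer face 4 mm off the hinge line, a 24 mm skirt inside the free edge and both ends. Shut, it reaches to the bay's -y over the cassettes; upright, its edge is 270 mm above the table and its outer face looks to the bay's +y
- cover_edge (a point): middle of the cover's free edge on its outer face, marked with a yellow strip 10 mm wide
- filter_bowl: clear filter bowl with a white cap, 46 mm across, 52 mm high, standing on the bay's -y ledge; origin at the centre of its underside
- reagent_bottle: white bottle, 68 mm across, 150 mm high, on the table beyond the bay; origin at its underside
- amber_jar: amber jar, 60 mm across, 90 mm high, on the table beyond the bay; origin at its underside
- screwdriver: screwdriver lying on the table to the robot's right
- wrench: wrench lying on the table to the robot's left
- tube_spool: white flanged spool, 80 mm across, 35 mm high, on the table to the left; origin at its underside
Things that resemble listed ones, but are neither listed nor needed, are in the scene too. What is shaped like the blue_cassette but pink or turquoise is not meant.

How it is judged (in metres and radians):
On the way, in this order (a step that is already met when the one before it is completed fails the run):
1. the red cassette is in the green-marked place, the cover still open (horizontal distance between red_cassette and port below 0.01 m and value of joint cover above 1.5 rad), for 0.2 s.
2. the blue cassette is in the place that the red one left, the red one still in its place, the cover still open (all of step 1 and (horizontal distance between blue_cassette and place_far below 0.01 m or horizontal distance between blue_cassette and place_left below 0.01 m)), for 0.2 s.
3. the cover is shut (value of joint cover below 0.04 rad), for 0.2 s.
At the end, for the whole second after the job is handed in: The cover is shut (within 0.04 rad), the red cassette lies flat within 10 mm of the centre of the green-marked place, the blue one within 10 mm of the centre of the place that the red one left, the grey one within 10 mm of the centre of its own place, all at rest (value of joint cover below 0.04 rad and horizontal distance between red_cassette and port below 0.01 m and ((horizontal distance between blue_cassette and place_far below 0.01 m and horizontal distance between grey_cassette and place_left below 0.01 m) or (horizontal distance between blue_cassette and place_left below 0.01 m and horizontal distance between grey_cassette and place_far below 0.01 m)) and z of each of red_cassette, blue_cassette in the frame of bay below 0.015 m and linear speed of each of red_cassette, blue_cassette below 0.02 m/s); the robot touches nothing.
It fails at once if a cassette is lifted more than 10 mm off the sliding floor (z of any of red_cassette, blue_cassette, grey_cassette in the frame of bay above 0.022 m).
It fails at once if the grey cassette is shifted more than 15 mm (distance of grey_cassette from where it was at the start of the episode above 0.015 m).
It fails at once if the robot carries or presses the cover down: it pushes on it with more than 1 N when the cover is below 0.9 rad (value of joint cover below 0.9 rad and contact force between any of the fingers, the arm and cover above 1 N).
It fails at once if a thing standing around is shifted more than 30 mm or knocked over (distance of any of filter_bowl, reagent_bottle, amber_jar, screwdriver, wrench, tube_spool from where it was at the start of the episode above 0.03 m or angle between any of filter_bowl, reagent_bottle, amber_jar's own z axis and vertical above 0.5 rad).
It also fails if it takes over 61 s, if anything falls off the work surface, if the arm or the gripper's body presses on something with over 40 N, if the wrist force passes 120 N, or if a joint passes its speed limit or range.

### The arm

A 7-joint arm with a two-finger parallel gripper is mounted at the origin on the work surface. World frame = base frame: x ahead of the robot, y to its left, z up, the work surface at z = 0. Lengths are in m, angles in degrees, forces in N, time in s.
With the tool pointing down it reaches from about 0.425 to 0.875 m from the base axis. Payload 4.7 kg.
Tool frame: the origin (TCP) lies on the mounting face of the last link; the fingertips stand 182 mm ahead of it and the grasp point (between the pads) lies 164 mm ahead of it; z points along the fingers, x is the direction in which the jaws open and shut, and the axes are right-handed (so a half turn about z gives the same grasp; the last joint's range is limited). The gripper opens to 87 mm and grips with 3 to 60 N. Pads are 19 mm wide; open, the fingers measure 117 mm over their backs; the gripper's body (75 mm by 190 mm) begins 51 mm behind the grasp point.
Start: joints at [-69.895, 18.392, -4.016, 83.108, 1.295, 78.541, -3.26], TCP at [0.215, 0.613, 0.405] pointing down, gripper open.
Joint ranges: [-163.93, 163.93], [-17.29, 119.83], [-79.2, 71.16], [3.27, 140.29], [-89.18, 269.18], [5.43, 117.66], [-154.24, 154.24]. Speed limits (degrees/s): [147.25, 147.25, 180, 180, 180, 180, 180].

### API

Orientations are given as [roll, pitch, yaw] about the fixed x, y, z axes, in that order (R = Rz(yaw) Ry(pitch) Rx(roll)).
In Python, from cell import status, cams, env, outline_of, landmark_of gives the robot as it stands. The module is installed in compiled form; this text tells all that it offers.
- The arm moves only by the tool jog_arm, never from a script. Its argument "rows" is a list of rows, each a list of 7 numbers: the closure, from 0 (fully open) to 1 (shut), then the shift along the tool's x, y, z in m, then the turn, a rotation vector about the tool's x, y, z in degrees. A call has 1 to 12 rows; each row shifts and turns the commanded pose from where the row before left it, along the tool's axes as they then stand; what a row does not reach is not made up. A row lasts 1/12 s, in which the tool goes at most 41.7 mm and 7.16 degrees, less where a joint would pass 70% of its speed; a pose out of reach is approached as far as the arm can. A call with a gripper value outside its range is refused whole. The fingers move at their own pace and stop on an object; "grip_force" is the grip in N (left out, the last holds). Time passes only in rows, so rows that do not move let the fingers close. It gives the time, the measured TCP pose, the force and the opening at its end, in the units of the state.
- status.get_obs(): the state, without advancing time (a new reading comes with each control period).
- cams.read_camera(name): name is "side" or "top" or "wrist"; returns (picture, depth): 400x640x3 uint8, red, green, blue; 400x640 float32, m along the optical axis (not along the pixel's ray), 0 where there is no reading.
- cams.camera_params(name): a dict with "vfov" (degrees; the focal length in pixels is half the picture's height over the tangent of half this angle, whatever the lens; pixels are square), "cx", "cy" (the principal point, pixels), "k1" (the pictures are not rectified: a ray, as slopes to the right and down, at radius r is drawn at 1 + k1 r^2 times it, then the intrinsics apply), "eye" and "attitude" of the camera in the world. Camera axes: x right, y up, looking along -z (the intrinsics and any distortion apply to the point x, -y, -z); pixel columns grow to the right and rows downward; lengths in m; the calibration is good to about 2 mm. A picture is of the moment at which its call begins: read the wrist's pose just before it. camera_params takes no time and is no camera call; for the wrist camera it gives the pose at the moment of the call.
- env.sign_off(): hands the job in, once; it reports no verdict.
Trained networks look in the newest picture that a camera, given by its name, has taken for a name from the list of things; names that differ only in an ending like _2 or _b are one class to them, and where a whole thing is asked for, a point or a joint stands for the part that bears it (a point fixed in the world has none). Each returns a list of dicts, best first, with "conf" (0 to 1); they miss things now and then, are a little off and sometimes report something else, mostly with a low value. They report only what shows in the picture. A call takes as long as a camera call. They do not tell look-alikes from the thing itself.
- outline_of(camera, name): "pixels" (400x640 bool, what is visible of it) and "box" ([left, top, right, bottom] in pixels, round what is visible of it).
- landmark_of(camera, name): "position" ([row, column] in pixels: a listed point, or the origin of a listed thing).
The state is a dict: "time_s": time; "qpos": joint angles; "joint_velocities": joint speeds; "effort": joint torques, N m; "tool_pos": TCP position; "tool_rot": TCP orientation; "force": force on the tool from outside, world axes, zero at the start; "wrist_torque": the same for the moment, N m; "grip_width": finger opening in m.
Only numpy, scipy, OpenCV 4.12 (cv2) and the standard library are available. Lean on these libraries where they do the work, as an engineer would, in place of code of your own. Each camera call takes 0.05 s, during which the arm holds its last target. There are 200 camera calls.

## Working session

There is one attempt and no reset: what is moved stays moved. The work goes in short steps, Python scripts to look and compute and a tool call to move; the robot and the scene stay as the last step left them, time stands still between calls to the robot, and variables do not carry over. Pictures are saved under pics/ and viewed, about 8 in all and at most 12, crops included, and the job is handed in when it is done.

Besides the shell and the picture viewer there is one more tool, called after "Request:" as name(argument=value, ...), one argument or row to a line, values as JSON. jog_arm: Moves the arm, as the interface text tells. Its arguments: {"type":"object","properties":{"rows":{"type":"array"},"grip_force":{"type":"number"}},"required":["rows"]}

```bash
mkdir -p pics; cat > h.py <<'E'
import numpy as np, cv2
from scipy.spatial.transform import Rotation as R
from cell import status, cams, env, outline_of, landmark_of
def K(p):
    f=200/np.tan(np.radians(p['vfov'])/2); return f
def Rc(p):
    a=np.array(p['attitude'],float)
    if a.shape==(3,3): return a
    if a.size==4: raise Exception(a)
    return R.from_euler('xyz',a,degrees=True).as_matrix()
def ray(p,row,col):
    f=K(p); u=np.array([(col-p['cx'])/f,(row-p['cy'])/f]); s=u.copy()
    for _ in range(20): s=u/(1+p['k1']*(s@s))
    return Rc(p)@np.array([s[0],-s[1],-1.0])
def at_z(p,row,col,z):
    d=ray(p,row,col); e=np.array(p['eye']); return e+d*(z-e[2])/d[2]
def at_depth(p,row,col,dep): return np.array(p['eye'])+ray(p,row,col)*dep
def proj(p,X):
    c=Rc(p).T@(np.array(X)-np.array(p['eye'])); s=np.array([c[0],-c[1]])/-c[2]
    s=s*(1+p['k1']*(s@s)); f=K(p); return p['cy']+f*s[1],p['cx']+f*s[0]
def save(im,n,box=None,sc=1):
    if box: im=im[box[1]:box[3],box[0]:box[2]]
    cv2.imwrite('pics/'+n,cv2.resize(im[:,:,::-1],None,fx=sc,fy=sc,interpolation=cv2.INTER_CUBIC))
E
python3 - <<'E'
from h import *
print(status.get_obs())
for c in ['top','side']:
    im,d=cams.read_camera(c); save(im,c+'0.png'); p=cams.camera_params(c); print(c,p)
    for n in ['red_cassette','blue_cassette','grey_cassette','port','place_far','place_left','place_diag','cover_hinge','cover_edge','filter_bowl','reagent_bottle','amber_jar']:
        l=landmark_of(c,n)
        print(n,[(np.round(x['position'],1).tolist(),round(x['conf'],2)) for x in l[:3]])
E
```

```text
{'time_s': 0.0, 'qpos': array([-69.89534752,  18.43897963,  -4.01661828,  83.17583474,
         1.29539749,  78.53923399,  -3.26004948]), 'joint_velocities': array([-0.04997329, -0.03393237,  0.03849598, -0.00743431, -0.09858622,
       -0.07767229, -0.03350681]), 'effort': array([ 4.18418017e-05, -4.91277552e+01, -4.03557736e-01, -3.12530959e+01,
       -6.37645600e-02,  4.38608578e-02,  1.74302277e-04]), 'tool_pos': array([0.21475346, 0.61328018, 0.40365406]), 'tool_rot': array([1.79994230e+02, 1.08778804e-01, 7.07061735e+01]), 'force': array([-0.28174138,  0.34624659,  0.12554158]), 'wrist_torque': array([-0.07957327, -0.0140577 , -0.04429365]), 'grip_width': 0.08711017623513577}
top {'vfov': 56.83736884445883, 'cx': 319.2216725017104, 'cy': 201.761569584105, 'k1': 0.014921461276319829, 'eye': array([ 0.41602243, -0.02711476,  1.06846327]), 'attitude': array([  9.24851106,   0.48622506, -91.47242067])}
red_cassette [([194.7, 311.4], 0.78)]
blue_cassette [([202.5, 289.1], 0.96), ([291.1, 299.7], 0.92), ([161.8, 377.8], 0.83)]
grey_cassette [([224.8, 288.5], 0.81), ([141.2, 335.1], 
[... 556 characters left out ...]
42034, -1.13505884,  0.87571512]), 'attitude': array([53.95214151,  0.55496046, -3.25285579])}
red_cassette [([201.7, 318.1], 0.52)]
blue_cassette [([204.5, 246.1], 0.85), ([174.8, 249.8], 0.75), ([188.8, 314.5], 0.66)]
grey_cassette [([192.1, 293.6], 0.55)]
port [([204.7, 299.4], 0.85)]
place_far [([205.1, 320.5], 0.95)]
place_left [([195.8, 296.1], 0.97)]
place_diag [([189.9, 318.4], 0.69)]
cover_hinge [([168.7, 303.3], 0.78), ([112.8, 298.3], 0.33), ([179.0, 362.8], 0.27)]
cover_edge [([112.5, 298.3], 0.71)]
filter_bowl [([220.4, 323.6], 0.68), ([189.8, 313.8], 0.21)]
reagent_bottle [([216.7, 369.5], 0.77), ([179.0, 358.3], 0.57), ([189.5, 314.4], 0.36)]
amber_jar [([180.0, 362.6], 0.63)]
```

```bash
python3 - <<'E'
from h import *
a=cv2.imread('pics/top0.png')[100:340,180:440]; b=cv2.imread('pics/side0.png')[90:250,220:420]
cv2.imwrite('pics/c1.png',cv2.resize(a,None,fx=2.4,fy=2.4,interpolation=cv2.INTER_CUBIC))
cv2.imwrite('pics/c2.png',cv2.resize(b,None,fx=3.5,fy=3.5,interpolation=cv2.INTER_CUBIC))
p=cams.camera_params('top'); q=cams.camera_params('side')
for n,r,c,z in [('port',223.2,314.7,.012),('far',196.7,312.3,.012),('left',225.9,289.1,.012),('diag',199.1,284.6,.012),('hinge',213,256.7,.066),('bowl',190,345.1,.012),('bot',143.8,337.4,0),('amb',139.6,259.5,0)]: print(n,at_z(p,r,c,z).round(4))
for n,r,c,z in [('port',204.7,299.4,.012),('far',205.1,320.5,.012),('left',195.8,296.1,.012),('diag',189.9,318.4,.012),('hinge',168.7,303.3,.066),('bowl',220.4,323.6,.012),('bot',216.7,369.5,0),('amb',180,362.6,0)]: print(n,at_z(q,r,c,z).round(4))
E
```

```text
port [ 0.5263 -0.008   0.012 ]
far [ 0.6037 -0.0029  0.012 ]
left [0.5205 0.0656 0.012 ]
diag [0.5988 0.0776 0.012 ]
hinge [0.5529 0.1491 0.066 ]
bowl [ 0.6208 -0.0987  0.012 ]
bot [ 0.765  -0.0816  0.    ]
amb [0.7848 0.1525 0.    ]
port [ 0.5314 -0.0032  0.012 ]
far [ 0.6046 -0.0106  0.012 ]
left [0.5212 0.0502 0.012 ]
diag [0.6036 0.0811 0.012 ]
hinge [0.5519 0.1445 0.066 ]
bowl [ 0.6088 -0.0945  0.012 ]
bot [ 0.767  -0.0711 -0.    ]
amb [0.7783 0.1516 0.    ]
```

View pics/c1.png

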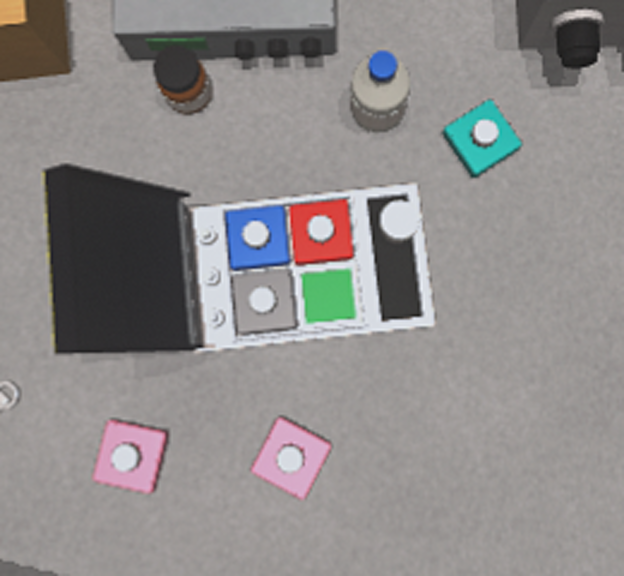

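View pics/c2.png

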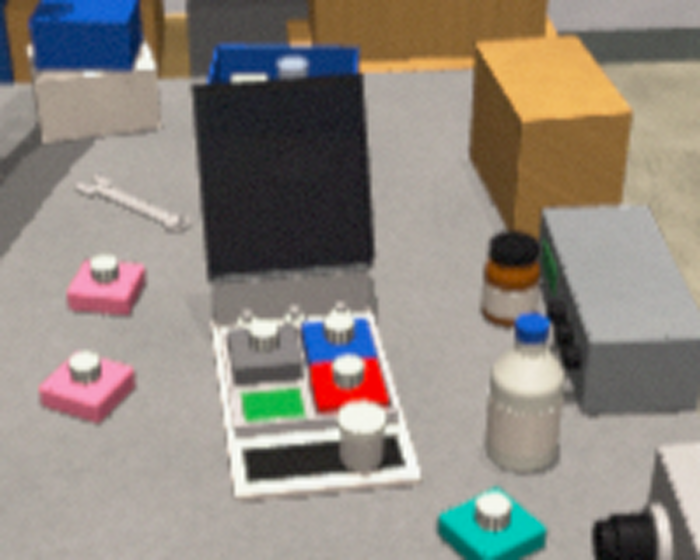

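```bash
cat > fit.py <<'E'
from h import *
from scipy.optimize import least_squares
def fit(obs):  # obs: (bay xy, world xy)
    f=lambda q:np.concatenate([np.array([[np.cos(q[2]),-np.sin(q[2])],[np.sin(q[2]),np.cos(q[2])]])@np.array(b)+q[:2]-w[:2] for b,w in obs])
    s=least_squares(f,[.56,.03,.07]); return s.x,f(s.x)
def caps(im,p,guess,zs=0.058,win=9):
    """white-cap centroid near predicted pixel"""
    out=[]
    for g in guess:
        r,c=proj(p,[g[0],g[1],zs]); r0,c0=int(r)-win,int(c)-win
        s=im[r0:r0+2*win+1,c0:c0+2*win+1].astype(int)
        m=(s.min(2)>165)&(s.max(2)-s.min(2)<30)
        n,l,st,ce=cv2.connectedComponentsWithStats(m.astype(np.uint8))
        i=1+np.argmax(st[1:,4]) if n>1 else None
        out.append(None if i is None else (ce[i][1]+r0,ce[i][0]+c0,st[i,4]))
    return out
E
python3 - <<'E'
from fit import *
im=cv2.imread('pics/top0.png')[:,:,::-1].astype(int); p=cams.camera_params('top')
g=(im[:,:,1]>im[:,:,0]+60)&(im[:,:,1]>im[:,:,2]+50)
n,l,st,ce=cv2.connectedComponentsWithStats(g.astype(np.uint8)); 
for i in range(1,n):
    if st[i,4]>100: print('green',st[i],ce[i]); 
k=[i for i in range(1,n) if st[i,4]>100 and abs(ce[i][1]-223)<8][0]
pw=at_z(p,ce[k][1],ce[k][0],.012); print(pw)
obs=[((-.038,-.038),pw)]
G=[(.604,.0),(.598,.076),(.521,.068)]
for b,o in zip([(.038,-.038),(.038,.038),(-.038,.038)],caps(im,p,G)):
    w=at_z(p,o[0],o[1],.057); print(o,w); obs.append((b,w))
print(fit(obs))
c=(im.min(2)>0)
# colour bodies
for nm,m in [('red',(im[:,:,0]>im[:,:,1]+80)&(im[:,:,0]>im[:,:,2]+80)),('blue',(im[:,:,2]>im[:,:,0]+60)&(im[:,:,2]>im[:,:,1]+50))]:
    n,l,st,ce=cv2.connectedComponentsWithStats(m.astype(np.uint8))
    for i in range(1,n):
        if st[i,4]>200: print(nm,st[i],ce[i],at_z(p,ce[i][1],ce[i][0],.038))
E
```

```text
green [306 212  22  22 413] [316.36803874 222.96125908]
[ 0.52684128 -0.0128036   0.012     ]
(np.float64(194.3625), np.float64(313.2375), np.int32(80)) [ 0.60219545 -0.00665848  0.057     ]
(np.float64(196.69620253164558), np.float64(286.0632911392405), np.int32(79)) [0.59765796 0.0690424  0.057     ]
(np.float64(224.27173913043478), np.float64(288.54347826086956), np.int32(92)) [0.52054675 0.06309013 0.057     ]
(array([0.56181036, 0.02816761, 0.07526831]), array([-6.58325717e-05,  2.21308295e-04,  3.64814293e-04, -2.08821482e-04,
       -8.12687497e-04, -1.24883758e-04,  5.13705776e-04,  1.12396944e-04]))
red [301 183  26  27 497] [313.43460765 196.38229376] [ 0.59986484 -0.00669798  0.038     ]
red [474 207  24  33 297] [485.62962963 223.56902357] [ 0.51009186 -0.48338322  0.038     ]
blue [  33  178   64   76 1414] [ 70.65770863 216.43705799] [0.56118481 0.67517676 0.038     ]
blue [274 186  27  26 480] [286.84375    198.47291667] [0.59590253 0.06869667 0.038     ]
blue [   0  291   52   59 2223] [ 24.25730994 318.00134953] [0.29016887 0.7748744  0.038     ]
```

Request:
jog_arm(
  rows=[
    [0.35,0,0,-0.01,0,0,6.64],
    [0.35,0,0,-0.01,0,0,6.64],
    [0.35,0,0,-0.01,0,0,6.64],
    [0.35,0,0,-0.01,0,0,6.64],
    [0.35,0,0,-0.01,0,0,6.64],
    [0.35,0,0,-0.01,0,0,6.64],
    [0.35,0,0,-0.01,0,0,6.64],
    [0.35,0,0,-0.01,0,0,6.64],
    [0.35,0,0,-0.01,0,0,6.64],
    [0.35,0,0,-0.01,0,0,6.64],
  ],
)

```text
time_s: 2.13
tool_pos: [0.2148, 0.6135, 0.5053]
tool_rot: [-180.0, -0.0, 4.0]
force: [0.0, -0.3, -0.2]
grip_width: 0.0566
```

Request:
jog_arm(
  rows=[
    [0.35,0.017,0.0324,0,0,0,0],
    [0.35,0.017,0.0324,0,0,0,0],
    [0.35,0.017,0.0324,0,0,0,0],
    [0.35,0.017,0.0324,0,0,0,0],
    [0.35,0.017,0.0324,0,0,0,0],
    [0.35,0.017,0.0324,0,0,0,0],
    [0.35,0.017,0.0324,0,0,0,0],
    [0.35,0.017,0.0324,0,0,0,0],
    [0.35,0.017,0.0324,0,0,0,0],
    [0.35,0.017,0.0324,0,0,0,0],
  ],
)

```text
time_s: 2.97
tool_pos: [0.4092, 0.3013, 0.5051]
tool_rot: [-180.0, -0.0, 4.3]
force: [0.0, -0.1, -0.1]
grip_width: 0.0568
```

Request:
jog_arm(
  rows=[
    [0.35,0.017,0.0324,0,0,0,0],
    [0.35,0.017,0.0324,0,0,0,0],
    [0.35,0.017,0.0324,0,0,0,0],
    [0.35,0.017,0.0324,0,0,0,0],
    [0.35,0.017,0.0324,0,0,0,0],
    [0.35,0.017,0.0324,0,0,0,0],
    [0.35,0.017,0.0324,0,0,0,0],
    [0.35,0.017,0.0324,0,0,0,0],
    [0.35,0.017,0.0324,0,0,0,0],
    [0.35,0.017,0.0324,0,0,0,0],
    [0.35,0,0,0.02,0,0,0],
    [0.35,0,0,0,0,0,0],
  ],
)

```text
time_s: 3.97
tool_pos: [0.6025, -0.0099, 0.4819]
tool_rot: [179.9, 0.3, 4.0]
force: [-0.1, 0.7, -0.4]
grip_width: 0.0565
```

```bash
python3 - <<'E'
from h import *
o=status.get_obs(); print(o['tool_pos'],o['tool_rot'])
p=cams.camera_params('wrist'); im,d=cams.read_camera('wrist'); print(p); save(im,'w1.png')
B=np.array([.5618,.0282]);y=.0753;Rm=np.array([[np.cos(y),-np.sin(y)],[np.sin(y),np.cos(y)]])
for n,b in [('red',(.038,-.038)),('blue',(.038,.038)),('grey',(-.038,.038))]:
    w=Rm@np.array(b)+B; print(n,w,proj(p,[*w,.058]))
    l=landmark_of('wrist',n+'_cassette')
    for x in l[:2]: print(np.round(x['position'],1),x['conf'],at_z(p,*x['position'],.012))
E
```

```text
[ 0.60245981 -0.00994979  0.48186361] [179.9098979    0.25344881   3.99365606]
{'vfov': 61.96358935432994, 'cx': 321.1350400303767, 'cy': 201.26067692884524, 'k1': -0.07083902241410296, 'eye': array([0.59547887, 0.07492639, 0.46215306]), 'attitude': array([-17.82632106,   0.22383737,   3.91505491])}
red [ 0.60255102 -0.00683362] (np.float64(164.22653851688884), np.float64(323.61337187376535))
[158.1 318.2] 0.79 [ 0.59538946 -0.008177    0.012     ]
blue [0.59683362 0.06895102] (np.float64(100.29635689262658), np.float64(323.2941166736518))
[111.1 134.6] 0.94 [0.34467899 0.04000409 0.012     ]
[286.9 383. ] 0.56 [ 0.70936612 -0.20278437  0.012     ]
grey [0.52104898 0.06323362] (np.float64(101.01754300324521), np.float64(258.47543225703714))
[ 97.9 262.8] 0.78 [0.51815505 0.06618913 0.012     ]
[159.8 265.2] 0.4 [ 0.52309004 -0.01541657  0.012     ]
```

View pics/w1.png

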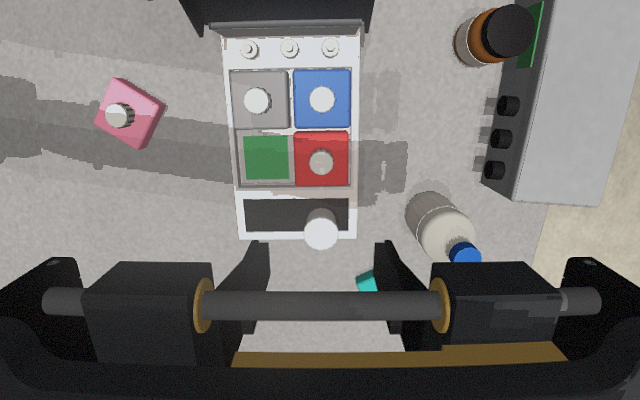

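Request:
jog_arm(
  rows=[
    [0.35,0,0,0.03,0,0,0],
    [0.35,0,0,0.035,0,0,0],
    [0.35,0,0,0.035,0,0,0],
    [0.35,0,0,0.035,0,0,0],
    [0.35,0,0,0.035,0,0,0],
    [0.35,0,0,0.03,0,0,0],
    [0.35,0,0,0.02,0,0,0],
    [0.35,0,0,0,0,0,0],
    [0.35,0,0,0,0,0,0],
  ],
)

```text
time_s: 4.92
tool_pos: [0.6025, -0.0058, 0.2651]
tool_rot: [-180.0, 0.0, 4.4]
force: [0.6, -0.1, 1.0]
grip_width: 0.0565
```

```bash
python3 - <<'E'
from h import *
o=status.get_obs(); print(o['tool_pos'],o['tool_rot'])
p=cams.camera_params('wrist'); im,d=cams.read_camera('wrist'); save(im,'w2.png')
B=np.array([.5618,.0282]);y=.0753;Rm=np.array([[np.cos(y),-np.sin(y)],[np.sin(y),np.cos(y)]])
for n,b in [('red',(.038,-.038)),('blue',(.038,.038)),('grey',(-.038,.038))]:
    w=Rm@np.array(b)+B; print(n,w,proj(p,[*w,.058]))
E
```

```text
[ 0.60251121 -0.00579946  0.26511082] [-1.79975966e+02  3.18245170e-02  4.42817396e+00]
red [ 0.60255102 -0.00683362] (np.float64(242.0300260808014), np.float64(322.8660856077148))
blue [0.59683362 0.06895102] (np.float64(115.0265588961287), np.float64(323.15953335009897))
grey [0.52104898 0.06323362] (np.float64(115.9862663139159), np.float64(186.22043195418283))
```

View pics/w2.png

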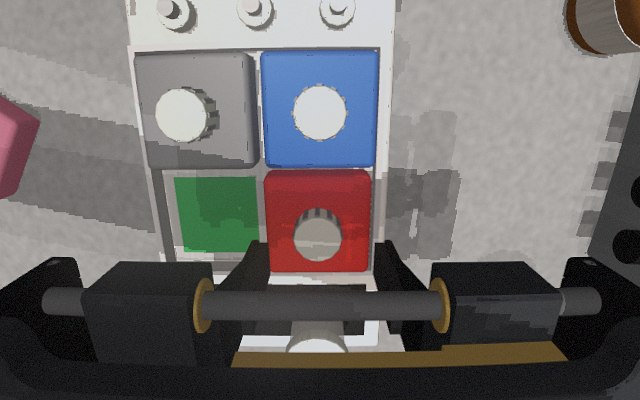

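Request:
jog_arm(
  rows=[
    [0.35,-0.002,0,0.02,0,0,0],
    [0.35,0,0,0.015,0,0,0],
    [0.35,0,0,0.006,0,0,0],
    [0.35,0,0,0,0,0,0],
    [0.75,0,0,0,0,0,0],
    [0.75,0,0,0,0,0,0],
    [0.75,0,0,0,0,0,0],
    [0.75,0,0,0,0,0,0],
    [0.75,0,0,0,0,0,0],
  ],
  grip_force=10,
)

```text
time_s: 5.72
tool_pos: [0.6007, -0.0073, 0.2244]
tool_rot: [-180.0, -0.1, 4.3]
force: [-2.2, -0.0, 2.0]
grip_width: 0.0312
```

Request:
jog_arm(
  rows=[
    [0.75,-0.004,0,0,0,0,0],
    [0.75,-0.008,0,0,0,0,0],
    [0.75,-0.008,0,0,0,0,0],
    [0.75,-0.008,0,0,0,0,0],
    [0.75,-0.008,0,0,0,0,0],
    [0.75,-0.008,0,0,0,0,0],
    [0.75,-0.008,0,0,0,0,0],
    [0.75,-0.008,0,0,0,0,0],
    [0.75,-0.008,0,0,0,0,0],
    [0.75,-0.004,0,0,0,0,0],
    [0.75,-0.002,0,0,0,0,0],
    [0.75,0,0,0,0,0,0],
  ],
)

```text
time_s: 6.72
tool_pos: [0.5261, -0.0129, 0.2242]
tool_rot: [-180.0, -0.0, 4.3]
force: [0.7, 0.2, 7.2]
grip_width: 0.0295
```

Request:
jog_arm(
  rows=[
    [0.35,0,0,0,0,0,0],
    [0.35,0,0,0,0,0,0],
    [0.35,0,0,0,0,0,0],
    [0.35,0,0,0,0,0,0],
    [0.35,0,0,-0.01,0,0,0],
    [0.35,0,0,-0.03,0,0,0],
    [0.35,0,0,0,0,0,0],
  ],
)

```text
time_s: 7.3
tool_pos: [0.5285, -0.0134, 0.2682]
tool_rot: [-180.0, -0.4, 4.3]
force: [2.2, 0.3, 0.2]
grip_width: 0.0562
```

```bash
python3 - <<'E'
from fit import *
o=status.get_obs(); print(o['tool_pos'],o['tool_rot'],o['force'])
p=cams.camera_params('wrist'); im,d=cams.read_camera('wrist'); save(im,'w3.png')
B=np.array([.5618,.0282]);y=.0753;Rm=np.array([[np.cos(y),-np.sin(y)],[np.sin(y),np.cos(y)]])
for n,b in [('red',(-.038,-.038)),('blue',(.038,.038)),('grey',(-.038,.038))]:
    w=Rm@np.array(b)+B; print(n,w,proj(p,[*w,.058]))
E
```

```text
[ 0.52850464 -0.01338716  0.26820624] [-179.9786699    -0.36993608    4.26787012] [2.21831001 0.31932029 0.20829254]
red [ 0.52676638 -0.01255102] (np.float64(237.00740876106948), np.float64(317.9038193614925))
blue [0.59683362 0.06895102] (np.float64(111.70105708987242), np.float64(452.1657331282644))
grey [0.52104898 0.06323362] (np.float64(111.01520019415172), np.float64(317.21671188543024))
```

View pics/w3.png

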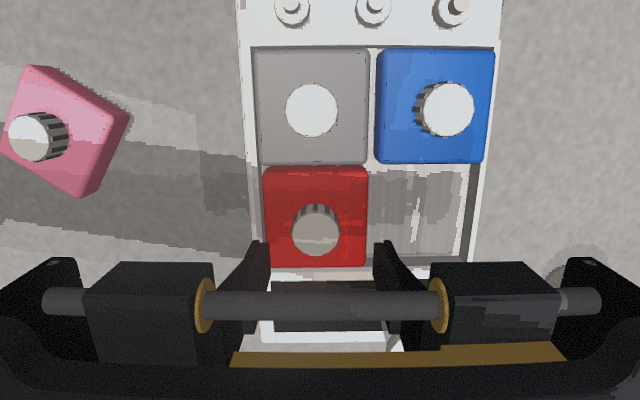

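Request:
jog_arm(
  rows=[
    [0.35,0.0148,-0.0155,0,0,0,0],
    [0.35,0.0148,-0.0155,0,0,0,0],
    [0.35,0.0148,-0.0155,0,0,0,0],
    [0.35,0.0148,-0.0155,0,0,0,0],
    [0.35,0.0148,-0.0155,0,0,0,0],
    [0.35,0,0,0,0,0,0],
    [0.35,0,0,0,0,0,0],
    [0.35,0,0,0,0,0,0],
  ],
)

```text
time_s: 8.02
tool_pos: [0.5942, 0.0691, 0.2633]
tool_rot: [179.9, 0.1, 4.3]
force: [-0.3, -0.8, -0.6]
grip_width: 0.0565
```

Request:
jog_arm(
  rows=[
    [0.35,0.002,0,0.018,0,0,0],
    [0.35,0,0,0.015,0,0,0],
    [0.35,0,0,0.006,0,0,0],
    [0.35,0,0,0,0,0,0],
    [0.75,0,0,0,0,0,0],
    [0.75,0,0,0,0,0,0],
    [0.75,0,0,0,0,0,0],
    [0.75,0,0,0,0,0,0],
    [0.75,0,0,0,0,0,0],
  ],
  grip_force=10,
)

```text
time_s: 8.77
tool_pos: [0.5968, 0.0702, 0.2254]
tool_rot: [-180.0, -0.0, 4.3]
force: [-0.8, -0.4, 0.4]
grip_width: 0.0312
```

Request:
jog_arm(
  rows=[
    [0.75,0,0.004,0,0,0,0],
    [0.75,0,0.008,0,0,0,0],
    [0.75,0,0.008,0,0,0,0],
    [0.75,0,0.008,0,0,0,0],
    [0.75,0,0.008,0,0,0,0],
    [0.75,0,0.008,0,0,0,0],
    [0.75,0,0.008,0,0,0,0],
    [0.75,0,0.008,0,0,0,0],
    [0.75,0,0.008,0,0,0,0],
    [0.75,0,0.006,0,0,0,0],
    [0.75,0,0.0025,0,0,0,0],
    [0.75,0,0,0,0,0,0],
  ],
)

```text
time_s: 9.77
tool_pos: [0.6027, -0.0079, 0.2253]
tool_rot: [180.0, -0.0, 4.2]
force: [-0.4, 0.7, 6.2]
grip_width: 0.0294
```

Request:
jog_arm(
  rows=[
    [0.35,0,0,0,0,0,0],
    [0.35,0,0,0,0,0,0],
    [0.35,0,0,0,0,0,0],
    [0.35,0,0,0,0,0,0],
    [0.35,0,0,-0.01,0,0,0],
    [0.35,0,0,-0.03,0,0,0],
    [0.35,0,0,-0.04,0,0,0],
    [0.35,0,0,-0.04,0,0,0],
    [0.35,0,0,-0.04,0,0,0],
    [0.35,0,0,-0.04,0,0,0],
    [0.35,0,0,-0.04,0,0,0],
    [0.35,0,0,-0.035,0,0,0],
  ],
)

```text
time_s: 10.77
tool_pos: [0.6018, -0.0067, 0.5036]
tool_rot: [-180.0, -0.1, 4.3]
force: [1.0, -0.0, 0.2]
grip_width: 0.0565
```

```bash
python3 - <<'E'
from fit import *
o=status.get_obs(); print(o['tool_pos'],o['tool_rot'],o['force'])
p=cams.camera_params('wrist'); im,d=cams.read_camera('wrist')
B=np.array([.5618,.0282]);y=.0753;Rm=np.array([[np.cos(y),-np.sin(y)],[np.sin(y),np.cos(y)]])
P=[('red',(-.038,-.038)),('blue',(.038,-.038)),('grey',(-.038,.038))]
im=im.copy()
for n,b in P:
    w=Rm@np.array(b)+B; r,c=proj(p,[*w,.058]); print(n,w,r,c)
save(im,'w4.png',(160,0,480,300),2)
it,d=cams.read_camera('top'); save(it,'t2.png'); q=cams.camera_params('top')
sd,dd=cams.read_camera('side'); save(sd,'s2.png'); s=cams.camera_params('side')
for n,l in [('edge',landmark_of('side','cover_edge')),('hinge',landmark_of('side','cover_hinge'))]:
    for x in l[:1]: print(n,x['position'],x['conf'])
e=[*(Rm@np.array([0,.214+.0035])+B),.249]; print('pred edge',e,proj(s,e),proj(q,e))
E
```

```text
[ 0.60181348 -0.00668032  0.50355787] [-1.79980024e+02 -1.48833356e-01  4.28506262e+00] [ 1.04429304 -0.02007531  0.15695303]
red [ 0.52676638 -0.01255102] 164.27742913752675 262.98540727139607
blue [ 0.60255102 -0.00683362] 164.0502413006517 321.45989764319455
grey [0.52104898 0.06323362] 103.8734768185358 259.91723211555984
edge [111.8, 297.5] 0.75
hinge [163.5, 302.5] 0.66
pred edge [np.float64(0.5454377228321472), np.float64(0.24508366901609344), 0.249] (np.float64(111.45490940777051), np.float64(299.3081304146846)) (np.float64(206.79017856243112), np.float64(199.59277833841548))
```

View pics/w4.png

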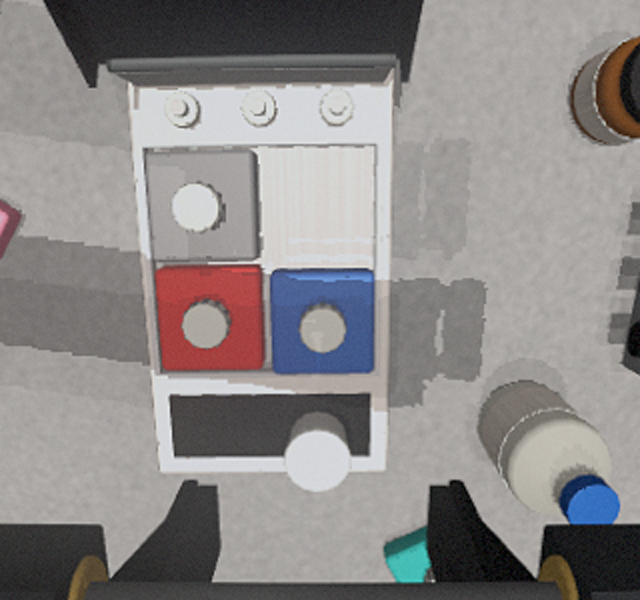

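Request:
jog_arm(
  rows=[
    [1,-0.0032,-0.0335,0,0,0,0],
    [1,-0.0032,-0.0335,0,0,0,0],
    [1,-0.0032,-0.0335,0,0,0,0],
    [1,-0.0032,-0.0335,0,0,0,0],
    [1,-0.0032,-0.0335,0,0,0,0],
    [1,-0.0032,-0.0335,0,0,0,0],
    [1,-0.0032,-0.0335,0,0,0,0],
    [1,-0.0032,-0.0335,0,0,0,0],
    [1,-0.0032,-0.0335,0,0,0,0],
    [1,-0.0032,-0.0335,0,0,0,0],
    [1,0,0,0,0,0,0],
  ],
)

```text
time_s: 11.93
tool_pos: [0.5416, 0.3346, 0.4961]
tool_rot: [-179.9, 0.3, 5.0]
force: [-1.5, 2.1, -0.4]
grip_width: 0.001
```

Request:
jog_arm(
  rows=[
    [1,0,0,0.02,0,0,0],
    [1,0,0,0.03,0,0,0],
    [1,0,0,0.03,0,0,0],
    [1,0,0,0.02,0,0,0],
    [1,0,0,0.006,0,0,0],
    [1,0,0,0,0,0,0],
    [1,0,0,0,0,0,0],
  ],
)

```text
time_s: 12.52
tool_pos: [0.5454, 0.3254, 0.3938]
tool_rot: [180.0, 0.0, 4.3]
force: [-0.2, 0.9, 0.9]
grip_width: 0.0007
```

Request:
jog_arm(
  rows=[
    [1,0,0.02,0,0,0,0],
    [1,0,0.02,0,0,0,0],
    [1,0,0.012,0,0,0,0],
    [1,0,0.008,0,0,0,0],
    [1,0,0.008,0,0,0,0],
    [1,0,0.008,0,0,0,0],
    [1,0,0.008,0,0,0,0],
    [1,0,0.008,0,0,0,0],
    [1,0,0.008,0,0,0,0],
  ],
)

```text
time_s: 13.27
tool_pos: [0.5528, 0.2257, 0.3939]
tool_rot: [-180.0, -0.0, 4.4]
force: [1.0, 1.5, 0.6]
grip_width: 0.0008
```

Request:
jog_arm(
  rows=[
    [1,0,0.007,0,0,0,0],
    [1,0,0.007,0,0,0,0],
    [1,0,0.007,0,0,0,0],
    [1,0,0.007,0,0,0,0],
    [1,0,0.007,0,0,0,0],
    [1,0,0.007,0,0,0,0],
  ],
)

```text
time_s: 13.77
tool_pos: [0.5561, 0.183, 0.3936]
tool_rot: [180.0, 0.0, 4.3]
force: [0.1, 0.3, 0.3]
grip_width: 0.0005
```

```bash
python3 - <<'E'
from h import *
im,d=cams.read_camera('side'); save(im,'s3.png',(200,50,400,250),3)
print([(x['position'],x['conf']) for x in landmark_of('side','cover_edge')[:1]],status.get_obs()['force'])
E
```

```text
[([114.3, 298.9], 0.9)] [-0.46524948 -0.09272664 -1.22682497]
```

View pics/s3.png

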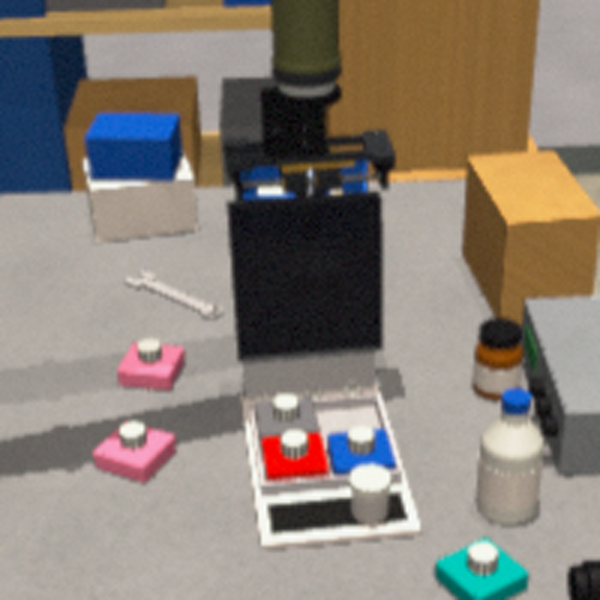

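Request:
jog_arm(
  rows=[
    [1,0,0.007,0,0,0,0],
    [1,0,0.007,0,0,0,0],
    [1,0,0.007,0,0,0,0],
    [1,0,0.006,0,0,0,0],
    [1,0,0.006,0,0,0,0],
    [1,0,0.003,0,0,0,0],
    [1,0,0,0,0,0,0],
    [1,0,0,0,0,0,0],
    [1,0,0,0,0,0,0],
  ],
)

```text
time_s: 14.62
tool_pos: [0.5587, 0.1484, 0.3937]
tool_rot: [-180.0, 0.0, 4.3]
force: [-0.4, -0.2, 0.7]
grip_width: 0.0002
```

```bash
python3 - <<'E'
from h import *
im,d=cams.read_camera('side'); save(im,'s4.png',(200,50,400,250),3)
print([(x['position'],x['conf']) for x in landmark_of('side','cover_edge')[:1]],status.get_obs()['force'])
E
```

```text
[([123.9, 302.3], 0.8)] [ 0.10566847 -0.58485276  0.27115311]
```

Request:
jog_arm(
  rows=[
    [1,0,-0.01,0,0,0,0],
    [1,0,-0.02,0,0,0,0],
    [1,0,-0.03,0,0,0,0],
    [1,0,-0.03,-0.01,0,0,0],
    [1,0,-0.03,-0.02,0,0,0],
    [1,0,-0.02,-0.02,0,0,0],
    [1,0,0,0,0,0,0],
    [1,0,0,0,0,0,0],
    [1,0,0,0,0,0,0],
    [1,0,0,0,0,0,0],
    [1,0,0,0,0,0,0],
    [1,0,0,0,0,0,0],
  ],
)

```text
time_s: 15.72
tool_pos: [0.5484, 0.2864, 0.4432]
tool_rot: [180.0, 0.1, 4.2]
force: [0.0, 0.3, -0.2]
grip_width: 0.0009
```

Request:
jog_arm(
  rows=[
    [1,0,0,0,0,0,0],
    [1,0,0,0,0,0,0],
    [1,0,0,0,0,0,0],
    [1,0,0,0,0,0,0],
    [1,0,0,0,0,0,0],
    [1,0,0,0,0,0,0],
    [1,0,0,0,0,0,0],
    [1,0,0,0,0,0,0],
    [1,0,0,0,0,0,0],
    [1,0,0,0,0,0,0],
    [1,0,0,0,0,0,0],
    [1,0,0,0,0,0,0],
  ],
)

```text
time_s: 16.72
tool_pos: [0.5482, 0.2876, 0.4438]
tool_rot: [-180.0, -0.0, 4.3]
force: [-0.3, 0.6, 0.8]
grip_width: 0.0009
```

Request:
jog_arm(
  rows=[
    [1,0,0,0,0,0,0],
    [1,0,0,0,0,0,0],
    [1,0,0,0,0,0,0],
    [1,0,0,0,0,0,0],
    [1,0,0,0,0,0,0],
    [1,0,0,0,0,0,0],
    [1,0,0,0,0,0,0],
    [1,0,0,0,0,0,0],
    [1,0,0,0,0,0,0],
    [1,0,0,0,0,0,0],
    [1,0,0,0,0,0,0],
    [1,0,0,0,0,0,0],
  ],
)

```text
time_s: 17.72
tool_pos: [0.5482, 0.2876, 0.4438]
tool_rot: [-180.0, -0.0, 4.3]
force: [0.5, 0.0, -0.5]
grip_width: 0.0001
```

Request:
jog_arm(
  rows=[
    [1,0,0,0,0,0,0],
    [1,0,0,0,0,0,0],
    [1,0,0,0,0,0,0],
    [1,0,0,0,0,0,0],
    [1,0,0,0,0,0,0],
    [1,0,0,0,0,0,0],
    [1,0,0,0,0,0,0],
    [1,0,0,0,0,0,0],
    [1,0,0,0,0,0,0],
    [1,0,0,0,0,0,0],
    [1,0,0,0,0,0,0],
    [1,0,0,0,0,0,0],
  ],
)

```text
time_s: 18.72
tool_pos: [0.5482, 0.2876, 0.4438]
tool_rot: [-180.0, -0.0, 4.3]
force: [-0.2, 0.5, 0.5]
grip_width: 0.0008
```

```bash
python3 - <<'E'
from h import *
im,d=cams.read_camera('side'); save(im,'s5.png',(200,50,400,250),3); p=cams.camera_params('side')
l=landmark_of('side','cover_edge')
B=np.array([.5618,.0282]);y=.0753;Rm=np.array([[np.cos(y),-np.sin(y)],[np.sin(y),np.cos(y)]])
for a in [0,.04,.1,.2,.4]:
    c,s=np.cos(a),np.sin(a); b=[0,.120-.204*c+.004*s*1]; z=.066+.204*s+.004*c
    print(a,proj(p,[*(Rm@np.array(b)+B),z]))
for x in l[:2]: print(x['position'],x['conf'])
# depth points over cover along bay y
for by in [.09,.03,-.03,-.075]:
    w=[*(Rm@np.array([0,by])+B),.07]; r,c=proj(p,w); dd=np.median(d[int(r)-1:int(r)+2,int(c)-1:int(c)+2]); X=at_depth(p,r,c,dd); print(by,X.round(4))
E
```

```text
0 (np.float64(199.87796511209604), np.float64(310.4993628541587))
0.04 (np.float64(197.83435869719995), np.float64(310.455461998917))
0.1 (np.float64(194.64453470122075), np.float64(310.3654708043076))
0.2 (np.float64(189.03157035814698), np.float64(310.151337431696))
0.4 (np.float64(176.96326167434867), np.float64(309.489475687523))
0.09 [0.5552 0.1233 0.0665]
0.03 [0.5596 0.0613 0.0679]
-0.03 [ 0.5641 -0.001   0.0695]
-0.075 [ 0.5675 -0.0456  0.0693]
```

View pics/s5.png

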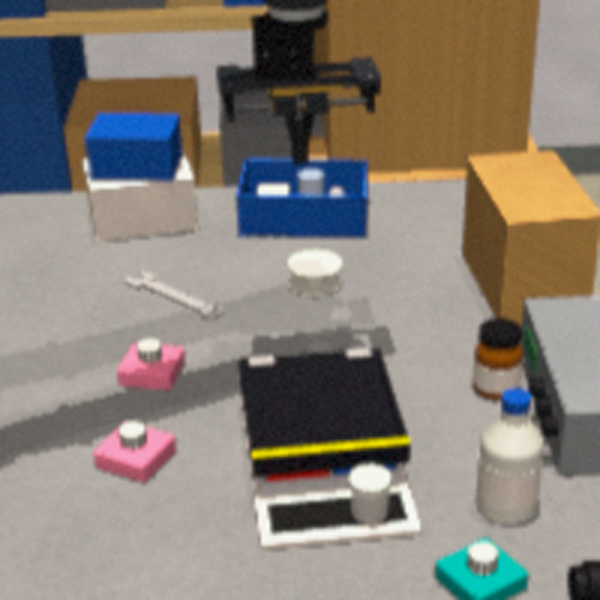

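Request:
jog_arm(
  rows=[
    [1,0,0,0,0,0,0],
    [1,0,0,0,0,0,0],
    [1,0,0,0,0,0,0],
    [1,0,0,0,0,0,0],
    [1,0,0,0,0,0,0],
    [1,0,0,0,0,0,0],
    [1,0,0,0,0,0,0],
    [1,0,0,0,0,0,0],
    [1,0,0,0,0,0,0],
    [1,0,0,0,0,0,0],
    [1,0,0,0,0,0,0],
    [1,0,0,0,0,0,0],
  ],
)

```text
time_s: 19.82
tool_pos: [0.5482, 0.2876, 0.4438]
tool_rot: [-180.0, -0.0, 4.3]
force: [-0.3, -0.3, -0.8]
grip_width: 0.0005
```

```bash
python3 - <<'E'
from h import *
im,d=cams.read_camera('side'); a=cv2.imread('pics/s5.png')
save(im,'s6.png',(200,50,400,250),3); b=cv2.imread('pics/s6.png')
x=np.abs(a.astype(int)-b)[320:500,220:430]; print('change',x.mean(),np.percentile(x,99.5))
hsv=cv2.cvtColor(im,cv2.COLOR_RGB2HSV); m=(hsv[:,:,0]>25)&(hsv[:,:,0]<35)&(hsv[:,:,1]>150)&(hsv[:,:,2]>120); m[:180]=0;m[215:]=0;m[:,:270]=0;m[:,350:]=0
print(np.argwhere(m).mean(0),m.sum())
p=cams.camera_params('side')
B=np.array([.5618,.0282]);y=.0753;Rm=np.array([[np.cos(y),-np.sin(y)],[np.sin(y),np.cos(y)]])
for an in [0,.04,.08]:
    c,s=np.cos(an),np.sin(an); r=.199; print(an,proj(p,[*(Rm@np.array([0,.120-r*c])+B),.066+r*s+.004*c]))
print(status.get_obs()['time_s'])
E
```

```text
change 2.0427072310405645 10.0
[198.65789474 309.45394737] 152
0 (np.float64(198.98505348195476), np.float64(310.30676670376766))
0.04 (np.float64(197.02240857156775), np.float64(310.2694494456364))
0.08 (np.float64(194.9948829987904), np.float64(310.21967363389274))
19.8667
```

The yellow strip is at row 198.7. A fully shut cover should put it at 199.0, and 0.04 rad would be 197.0. Nothing is moving any more and the arm is clear, so I'm handing in.

```bash
python3 -c "
from h import *
print(env.sign_off())"
```

```text
the job is handed in; nothing more can be done
None
```

The job is handed in at about 20 s of the 61 s allowed; `sign_off` gave no verdict. I slid the red cassette by its cap into the green-marked place, then the blue one into the place red had left. I then pushed the cover past upright from behind with closed fingers, backed away, and it fell shut on its own.

**Cassettes:** in the last wrist picture before the cover closed, the red, blue and grey caps were all within about 2 pixels (2–3 mm) of their place centres. With the cover shut they can no longer be checked, except that the red and blue fronts still show under its edge.

**Cover:** its yellow strip sits at row 198.7, against 199.0 expected for fully shut and 197.0 at the 0.04 rad limit. It was unchanged a second later. The depth readings suggested a tilt of about 0.02 rad, which I put down to measurement noise. The edge detector found nothing on the shut cover, so I located the strip by its colour.

**Surroundings:** the filter bowl, bottle, jar and wrench looked unmoved in the side picture. I did not check the spool or screwdriver separately.

**Forces:** I felt 6–7 N upward at the wrist at the end of both slides, which I did not explain; it was gone once the grip opened after the red slide and the arm had risen after the blue one. Contact with the cover measured about 1.5 N.

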